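# Retract the stick stop on an incense tray by one hole

### The job

The outfeed tray needs to take the next longer stick. Swing the keeper bar well aside, nearly square to the rod, press the sprung button on the telescoping stop rod, and collapse the rod to its next hole so that the button snaps up through it and locks. Work gently: the rod is light, so never push its collar harder than about 12 N; leave the other things on the bench where they are.

Things in the scene. Friction and masses are not known exactly. Their poses are not given: they have to be found in the camera images.
- stop_tray: Fixed sheet-steel tray, 460 x 170 mm, lips 21 mm high, flat on the bench, with a level telescoping rod along its middle. Origin: on the bench right under the button's centre. +x runs along the rod from the green foot block (x -178 to -116 mm, 63 mm high) to the stop plate, z up; the rod collapses towards -x. The fixed steel inner tube is 20 mm wide, its top at z 59 mm.
- collar: Black collar, 10 mm thick and 38 mm wide, on the mouth of the sleeve, 14 mm higher than its flat top. Origin: middle of the top edge of its outward (+x) face, at z 76 mm. The sleeve is an aluminium square tube 26 mm wide, flat top at z 62 mm, reaching 182 mm outward from here, with an upright stop plate 130 mm wide and 73 mm high at its end. Axes as the tray's.
- button_top (a point): Top of the steel button: a domed pin 12 mm across on the fixed inner tube. It sticks 6 mm up out of the sleeve's first hole (top at z 68 mm), 12 mm outward of the collar's face. Spring: 2.5 N to start, 4 N when flush with the sleeve's top, 5 N at 9 mm. A blunt tip up to 24 mm wide can stand on it with its side against the collar, to press and push at once; it then travels with the sleeve.
- button (a joint): Button travel in m: 0 fully out, 0.006 flush with the sleeve's top, about 0.0075 while the sleeve's wall covers it. Pressed about flush, the sleeve slides over it when its collar is pushed towards the foot with some 4 to 8 N; pressed less than 4 mm it blocks the sleeve.
- sleeve (a joint): Travel of the sleeve towards the foot in m, about 0 at the start; 1.2 mm of play in a hole, friction 2 N plus 12 N per m/s. The next hole (15 mm wide, in the steel strip on the sleeve's top) was hand-drilled 44 to 72 mm on from the first, differently each time. When it reaches the button, pushed steadily (below 100 mm/s), the button snaps up by itself and the sleeve stops dead.
- keeper (a joint): Angle of the keeper in rad: about 0 when it lies along the rod between foot and collar, where it keeps the rod from collapsing. It grows to 1.75 as the keeper swings level about its upright pivot, anticlockwise seen from above (its free end goes to the tray's +y side), and stays where it is left (1 N at the peg).
- keeper_peg (a point): Centre of the top of the keeper's black upright peg, 12 mm across, 22 mm high (z 71 to 93 mm), 68 mm from the pivot. The keeper is a flat dark steel bar 12 mm wide and 97 mm long, z 63 to 71 mm, pivoted on the foot at x -125, y 0 mm of the tray's frame.
- sticks_a_center (a point): Bystander: flat bundle of six-wide brown incense sticks, 75 x 43 x 13 mm, lying in the tray beyond the stop plate. Its centre.
- sticks_b_center (a point): Bystander: smaller bundle, 75 x 28 x 13 mm, in the tray beside the sleeve. Its centre.
- hex_driver: Bystander: screwdriver, 150 mm long, lying in the tray beside the rod. Origin under its middle.
- bowl: Bystander: small round bowl, 120 mm across, 50 mm high, on the bench beyond the tray. Origin under its centre.
- glue_jar: Bystander: jar 56 mm across, 75 mm high, beyond the tray. Origin under its centre.
- mug: Bystander: metal mug 72 mm across, 80 mm high, beyond the tray. Origin under its centre.
- dust_brush: Bystander: brush, 180 mm long, lying on the bench to the right of the tray's foot end, as the robot sees it. Origin under its middle.

How it is judged (in metres and radians):
On the way, in this order (a step that is already met when the one before it is completed fails the run):
1. the keeper is swung well aside (value of joint keeper above 0.8 rad), for 0.1 s.
2. the button is pressed in (value of joint button above 0.004 m), for 0.05 s.
3. the rod has collapsed to its next hole and the button has snapped up in it (value of joint sleeve between 0.041 and 0.075 m and value of joint button below 0.0015 m), for 0.2 s.
At the end, for the whole second after the job is handed in: The sleeve has travelled 41 to 75 mm (locked in the next hole), the button stands fully out (within 1.5 mm), the keeper is still swung aside (more than 0.8 rad) (all of step 3 and value of joint keeper above 0.8 rad); the robot touches nothing.
It fails at once if the collar is pushed harder than 15 N (contact force between collar and the fingers above 15 N).
It fails at once if anything of the tray, rod, button or keeper is pushed harder than 30 N (contact force between stop_tray and the fingers above 30 N).
It fails at once if a bystander is moved more than 25 mm (distance of any of sticks_a_center, sticks_b_center, hex_driver, bowl, glue_jar, mug, dust_brush from where it was at the start of the episode above 0.025 m).
It also fails if it takes over 48 s, if anything falls off the work surface, if the arm or the gripper's body presses on something with over 40 N, if the wrist force passes 120 N, or if a joint passes its speed limit or range.

### The arm

A 6-joint arm with a two-finger parallel gripper is mounted at the origin on the work surface. World frame = base frame: x ahead of the robot, y to its left, z up, the work surface at z = 0. Lengths are in mm, angles in rad, forces in N, time in s.
With the tool pointing down it reaches from about 300 to 775 mm from the base axis. Payload 14.6 kg.
Tool frame: the origin (TCP) lies on the centre line of the jaws, within the pads' length; the fingertips stand 19 mm ahead of it and the grasp point (between the pads) is the TCP (bot.tip_reach is the distance from the TCP to the fingertips, in mm); y points along the fingers, x is the direction in which the jaws open and shut, and the axes are right-handed (so a half turn about y gives the same grasp; the last joint's range is limited). The gripper opens to 85 mm and grips with 20 to 120 N. Pads are 22 mm wide; open, the fingers measure 114 mm over their backs; the gripper's body (76 mm by 85 mm) begins 54 mm behind the grasp point. The pads swing forward as they close: fully open they stand 13 mm farther back than shut.
Start: joints at [-1.186, 0.3, 1.521, -0, 1.321, -0.067], TCP at [240.114, -494.808, 250.281] pointing down, gripper open.
Joint ranges: [-3.03, 3.03], [-0.79, 2.21], [0.23, 2.52], [-1.04, 4.18], [0, 3.07], [-2.55, 2.55]. Speed limits (rad/s): [2.22, 2.22, 2.57, 3.14, 3.14, 3.14].

### API

Orientations are given as a unit quaternion [w, x, y, z].
In Python, from rig import bot gives the robot as it stands. Calls block until the motion is done:
- bot.move_to(position, orientation): joint-space move of the TCP to a pose.
- bot.servo_line(position, attitude=None, speed=150, until_force=None): straight line of the TCP; attitude=None keeps the orientation; speed is the mean speed in mm/s. With until_force (N) it stops when the force on the tool has changed by that much, and returns True; else False.
- bot.move_joints(angles): joint-space move.
- bot.move_gripper(opening, grip_force=None): finger opening in mm; grip_force is the grip in N (None keeps the last); returns when the fingers have stopped.
- bot.dwell(seconds).
- bot.ik(position, orientation): joint angles nearest the present ones, or None.
- bot.read_state(): the state.
- bot.read_camera(name): name is "scene" or "top" or "wrist"; returns a dict with "image" (480x640x3 uint8, blue, green, red), "depth" (480x640 float32, mm along the optical axis (not along the pixel's ray), 0 where there is no reading), "fovy" (degrees; the focal length in pixels is half the picture's height over the tangent of half this angle, whatever the lens; pixels are square), "cx", "cy" (the principal point, pixels), "eye" and "attitude" of the camera in the world; the wrist camera has in their place "mount" (4x4, takes a point from camera to tool coordinates, whose origin is the TCP and whose axes are the tool frame's). Camera axes: x right, y down, z forward; pixel columns grow to the right and rows downward; lengths in mm; the calibration is good to about 2 mm. The wrist camera is an equidistant fisheye: a pixel r from the principal point sees the ray r / f radians off the axis. A picture is of the moment at which its call begins: read the wrist's pose just before it.
A pose or a line that the arm cannot do raises bot.MotionError and nothing moves.
- bot.finish_job(): hands the job in, once; it reports no verdict.
The state is a dict: "clock": time; "joint_positions": joint angles; "qvel": joint speeds; "effort": joint torques, N m; "ee_pos": TCP position; "tool_rot": TCP orientation; "ft_force": force on the tool from outside, world axes, zero at the start; "moment": the same for the moment, N m; "grip_width": finger opening in mm.
Only numpy, scipy, OpenCV 4.12 (cv2) and the standard library are available. Lean on these libraries where they do the work, as an engineer would, in place of code of your own. Each camera call takes 0.05 s, during which the arm holds its last target.

## Working session

There is one attempt and no reset: what is moved stays moved. The work goes in short steps, each a Python script; the robot and the scene stay as the last script left them, time stands still between calls to the robot, and variables do not carry over. Pictures are saved under pics/ and viewed, and the job is handed in when it is done.

```bash
ls; mkdir -p pics; python3 - <<'E'
from rig import bot
import cv2,numpy as np
s=bot.read_state();print(s['clock'],s['ee_pos'],s['tool_rot'],s['ft_force'],s['grip_width'],bot.tip_reach)
for n in ['scene','top','wrist']:
    c=bot.read_camera(n)
    cv2.imwrite(f'pics/{n}0.png',c['image'])
    np.savez(f'{n}0.npz',**c)
    print(n,{k:v for k,v in c.items() if k not in('image','depth')})
E
```

```text
pics
0.0 [ 240.04423651 -494.61706894  249.70092151] [ 0.59954273 -0.59902761  0.37565039 -0.37496829] [ 0.40912327 -0.24328434  1.06380051] 85.70060901297022 19.0
scene {'fovy': 47.115871766829756, 'cx': 329.62573825462397, 'cy': 244.2223728635849, 'eye': array([1355.57702735,  -36.56378145, 1100.00176812]), 'attitude': array([-0.22452445,  0.68943249,  0.65472146, -0.2135683 ])}
top {'fovy': 51.302815744219565, 'cx': 319.67688550464635, 'cy': 242.8089165878301, 'eye': array([ 4.80961106e+02, -1.89739875e-01,  9.58225205e+02]), 'attitude': array([ 0.06201044, -0.69571342,  0.71398737, -0.04857543])}
wrist {'fovy': 65.70646984690485, 'cx': 314.0998750206811, 'cy': 246.72411944088702, 'mount': array([[ 9.99999843e-01,  5.59798282e-04,  1.87814392e-05,
        -9.63182108e-01],
       [ 1.55054652e-04, -3.08892687e-01,  9.51096885e-01,
        -1.23750325e+02],
       [ 5.38223851e-04, -9.51096733e-01, -3.08892725e-01,
         7.77847761e+01],
       [ 0.00000000e+00,  0.00000000e+00,  0.00000000e+00,
         1.00000000e+00]])}
```

View pics/top0.png

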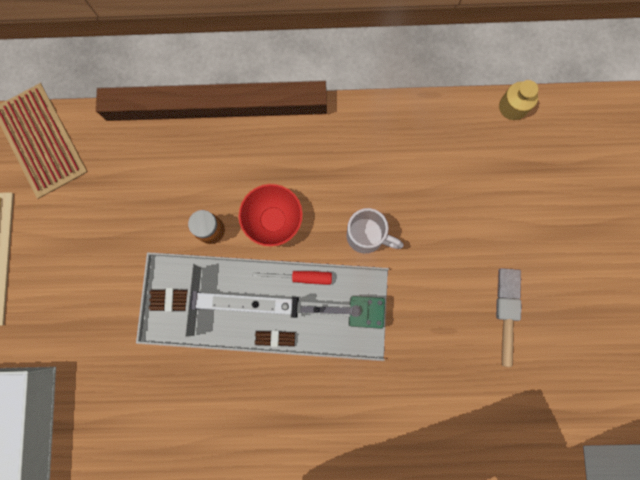

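View pics/scene0.png

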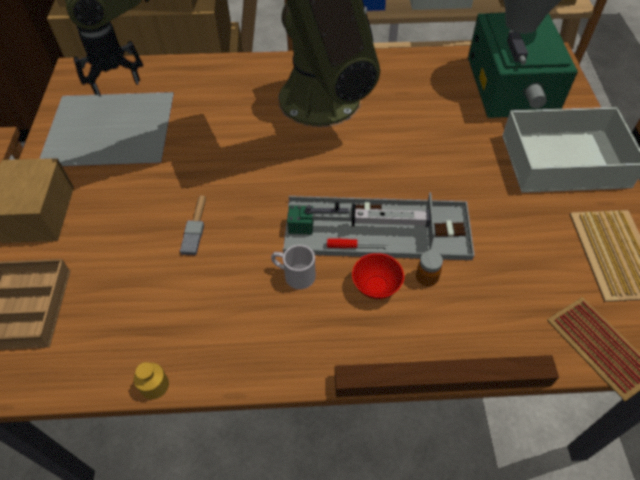

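View pics/wrist0.png

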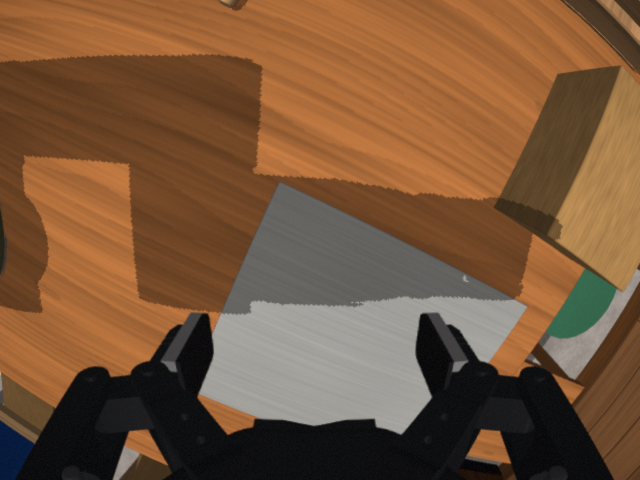

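The top view shows the tray with its foot at (367,311), collar at (295,307), button near (285,307) and the dark next hole at (255,304). I'll measure these and then get a close wrist view.

```bash
cat > h.py <<'E'
import numpy as np,cv2
from scipy.spatial.transform import Rotation as R
def q2R(q): return R.from_quat(np.r_[q[1:],q[0]]).as_matrix()
def R2q(m):
    q=R.from_matrix(m).as_quat(); return np.r_[q[3],q[:3]]
def pose(c,ee=None,q=None):
    if 'mount' in c:
        M=c['mount']; Rt=q2R(q); return Rt@M[:3,3]+ee, Rt@M[:3,:3]
    return c['eye'],q2R(c['attitude'])
def ray(c,u,v,ee=None,q=None):
    f=240/np.tan(np.radians(float(c['fovy']))/2)
    x,y=u-float(c['cx']),v-float(c['cy'])
    if 'mount' in c:
        r=np.hypot(x,y);t=r/f; d=np.array([x/r*np.sin(t),y/r*np.sin(t),np.cos(t)]) if r>0 else np.array([0,0,1.])
    else: d=np.array([x,y,f])/f
    e,Rm=pose(c,ee,q); d=Rm@d; return e,d/np.linalg.norm(d)
def onz(c,u,v,z,ee=None,q=None):
    e,d=ray(c,u,v,ee,q); return e+d*(z-e[2])/d[2]
def tri(rs):
    A=np.zeros((3,3));b=np.zeros(3)
    for e,d in rs:
        P=np.eye(3)-np.outer(d,d);A+=P;b+=P@e
    p=np.linalg.solve(A,b); return p,[np.linalg.norm((np.eye(3)-np.outer(d,d))@(p-e)) for e,d in rs]
E
python3 - <<'E'
from h import *
c=dict(np.load('top0.npz'))
im=c['image'];cv2.imwrite('pics/topz.png',cv2.resize(im[245:365,135:395],None,fx=3,fy=3,interpolation=cv2.INTER_CUBIC))
s=dict(np.load('scene0.npz'))
cv2.imwrite('pics/scz.png',cv2.resize(s['image'][190:265,280:480],None,fx=4,fy=4,interpolation=cv2.INTER_CUBIC))
for n,u,v,z in [('foot',367,311,63),('collar',295,307,76),('button',285,307,68),('hole',255,304,62),('peg',318,309,93),('pivot',358,311,71)]:
    print(n,onz(c,u,v,z).round(1), c['depth'][v,u])
E
```

```text
foot [497.9 -65.7  63. ] 893.07764
collar [507.7  61.   76. ] 875.6247
button [508.4  79.2  68. ] 888.7331
hole [515.2 133.4  62. ] 894.42786
peg [502.8  20.3  93. ] 855.4947
pivot [498.1 -49.4  71. ] 865.4342
```

View pics/topz.png

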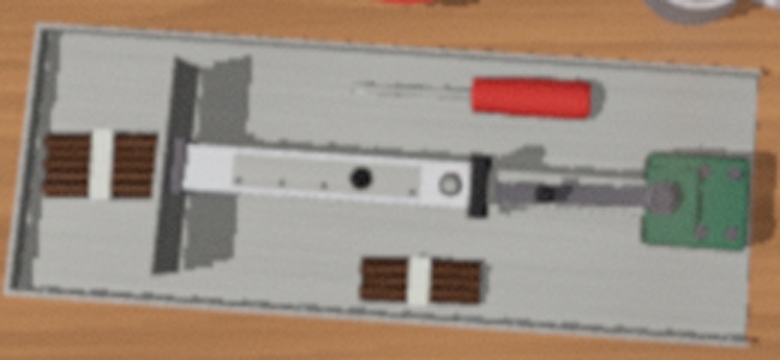

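View pics/scz.png

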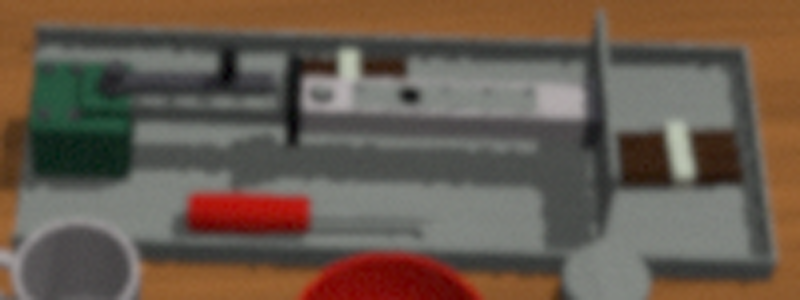

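```bash
python3 - <<'E'
from h import *
from rig import bot
s=bot.read_state(); print('tool axes\n',q2R(s['tool_rot']).round(2))
c=dict(np.load('top0.npz'))
# zoom coords -> tray x direction from sleeve/foot pixels
a=np.radians(86)
for sg in (1,-1):
  for d in (0,.7,1.4):
    z=sg*np.array([np.cos(a+d),np.sin(a+d),0]);y=np.array([0,0,-1.]);M=np.c_[np.cross(y,z),y,z]
    for p in ([498,-49,95],[508,79,80],[508,79,250]):
        q=bot.ik(p,R2q(M)); print(sg,d,p,None if q is None else np.round(q,2))
E
```

```text
tool axes
 [[ 0.44 -0.    0.9 ]
 [-0.9   0.    0.44]
 [-0.   -1.    0.  ]]
1 0 [498, -49, 95] [-0.17  0.38  1.81 -0.    0.95 -0.1 ]
1 0 [508, 79, 80] [ 0.08  0.43  1.78 -0.    0.93  0.15]
1 0 [508, 79, 250] [ 0.08  0.22  1.62 -0.    1.3   0.15]
1 0.7 [498, -49, 95] [-0.17  0.38  1.81 -0.    0.95 -0.8 ]
1 0.7 [508, 79, 80] [ 0.08  0.43  1.78 -0.    0.93 -0.55]
1 0.7 [508, 79, 250] [ 0.08  0.22  1.62 -0.    1.3  -0.55]
1 1.4 [498, -49, 95] [-0.17  0.38  1.81 -0.    0.95 -1.5 ]
1 1.4 [508, 79, 80] [ 0.08  0.43  1.78 -0.    0.93 -1.25]
1 1.4 [508, 79, 250] [ 0.08  0.22  1.62 -0.    1.3  -1.25]
-1 0 [498, -49, 95] None
-1 0 [508, 79, 80] None
-1 0 [508, 79, 250] None
-1 0.7 [498, -49, 95] [-0.17  0.38  1.81 -0.    0.95  2.34]
-1 0.7 [508, 79, 80] None
-1 0.7 [508, 79, 250] None
-1 1.4 [498, -49, 95] [-0.17  0.38  1.81 -0.    0.95  1.64]
-1 1.4 [508, 79, 80] [ 0.08  0.43  1.78 -0.    0.93  1.89]
-1 1.4 [508, 79, 250] [ 0.08  0.22  1.62 -0.    1.3   1.89]
```

```bash
python3 - <<'E'
from h import *
from rig import bot
a=np.radians(86)
z=np.array([np.cos(a),np.sin(a),0]);y=np.array([0,0,-1.]);M=np.c_[np.cross(y,z),y,z];q=R2q(M)
bot.move_gripper(0,20)
for i,p in enumerate([[505,-20,220],[505,60,220]]):
    bot.move_to(p,q); bot.dwell(.2)
    s=bot.read_state(); c=bot.read_camera('wrist')
    np.savez(f'w{i+1}.npz',ee=s['ee_pos'],q=s['tool_rot'],**c); cv2.imwrite(f'pics/w{i+1}.png',c['image'])
    print(s['clock'],s['ee_pos'].round(1),s['ft_force'].round(2),s['grip_width'])
E
```

```text
3.0833 [505.  -20.5 220. ] [-1.13 -0.01  0.07] 0.16195821272263636
3.75 [505.1  59.1 220. ] [ 0.84  0.16 -0.78] 0.008733885589654742
```

View pics/w1.png

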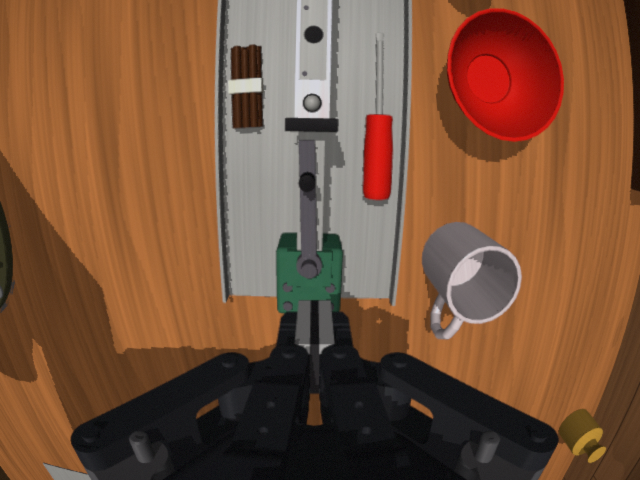

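View pics/w2.png

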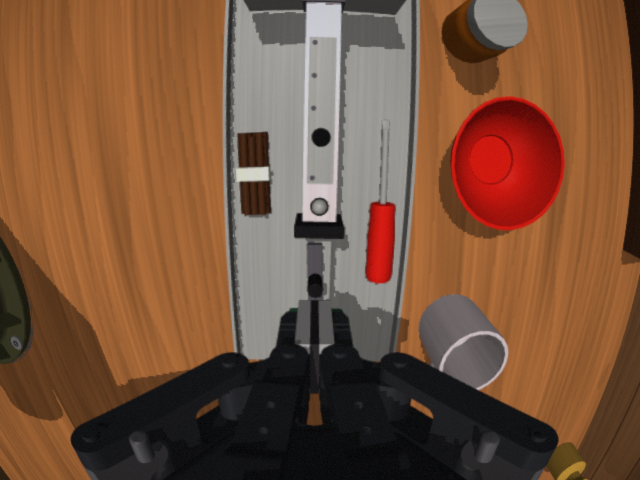

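Wrist views show button (312,102)/(319,206), hole (313,34)/(320,137), collar bar below the button, peg (307,181)/(315,285), pivot (309,268).

```bash
python3 - <<'E'
from h import *
a=dict(np.load('w1.npz'));b=dict(np.load('w2.npz'))
z1=cv2.resize(a['image'][85:285,270:350],None,fx=3,fy=3,interpolation=cv2.INTER_CUBIC)
z2=cv2.resize(b['image'][120:320,280:360],None,fx=3,fy=3,interpolation=cv2.INTER_CUBIC)
cv2.imwrite('pics/wz.png',np.hstack([z1,z2]))
E
```

```text
(no output)
```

View pics/wz.png

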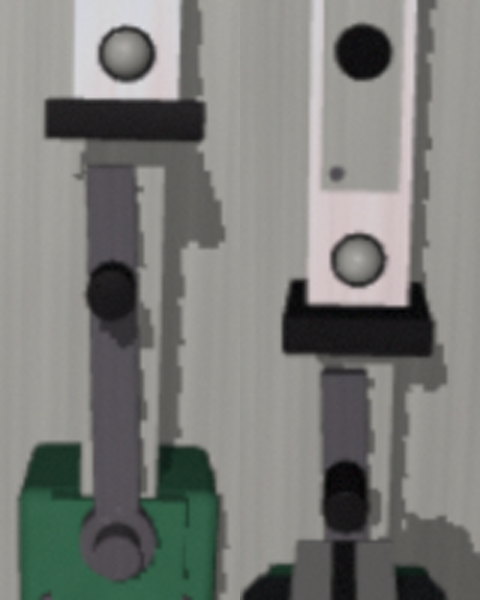

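```bash
python3 - <<'E'
from h import *
a=dict(np.load('w1.npz'));b=dict(np.load('w2.npz'));t=dict(np.load('top0.npz'))
A=lambda u,v:ray(a,u,v,a['ee'],a['q']);B=lambda u,v:ray(b,u,v,b['ee'],b['q']);T=lambda u,v:ray(t,u,v)
P={}
tp=lambda x,y:(135+x/3-.33,245+y/3-.33)
for n,p1,p2,p3,z in [('button',(312.3,102.7),(319.3,206.7),tp(450,185),67),('hole',(313.2,34),(321,137.3),tp(361,178),62),('peg',(307.3,181.7),(315,290.7),None,93)]:
    p,r=tri([A(*p1),B(*p2)]);print(n,p.round(1),np.round(r,1))
    print('   at z:',onz(a,*p1,z,a['ee'],a['q']).round(1),onz(b,*p2,z,b['ee'],b['q']).round(1),onz(t,*p3,z).round(1) if p3 else '')
print('pivot',onz(a,309.3,266.7,71,a['ee'],a['q']).round(1))
print('collar face',[onz(b,u,222.5,76,b['ee'],b['q']).round(1) for u in (295,344)],'w1',[onz(a,u,85+98/3,76,a['ee'],a['q']).round(1) for u in(285.5,338)])
# rod direction from sleeve edges: w2
print('sleeve edges w2', [onz(b,u,v,62,b['ee'],b['q']).round(1) for u,v in ((303,220),(337,220),(307,20),(341,20))])
E
```

```text
button [508.9  79.5  62.8] [0.1 0.1]
   at z: [509.   79.2  67. ] [508.8  80.4  67. ] [509.6  79.9  67. ]
hole [513.6 132.6  63.9] [0.1 0.1]
   at z: [513.4 133.1  62. ] [513.7 132.6  62. ] [515.2 133.4  62. ]
peg [501.8  24.6  96.5] [0.2 0.2]
   at z: [501.8  24.1  93. ] [501.5  23.   93. ] 
pivot [497.7 -45.8  71. ]
collar face [array([490. ,  71.6,  76. ]), array([526.4,  69. ,  76. ])] w1 [array([489.3,  69.2,  76. ]), array([526.4,  66.6,  76. ])]
sleeve edges w2 [array([495.4,  69.6,  62. ]), array([521.9,  67.8,  62. ]), array([509.8, 224.6,  62. ]), array([535.1, 223. ,  62. ])]
```

```bash
cat > geo.py <<'E'
from h import *
A0=np.radians(85.0)
pivot=np.array([498.0,-45.2]); button=np.array([509.0,79.8])
def u(p): return np.array([np.cos(A0+p),np.sin(A0+p)])
def w(p): return np.array([-np.sin(A0+p),np.cos(A0+p)])
def att(p):
    z=np.r_[u(p),0];y=np.array([0,0,-1.]);return R2q(np.c_[np.cross(y,z),y,z])
def tp(p,d,z): return np.r_[pivot+68.5*u(p)-d*w(p),z]
E
python3 - <<'E'
from geo import *
from rig import bot
bot.move_to(tp(0,34,150),att(0))
print(bot.servo_line(tp(0,34,97),until_force=8))
f0=bot.read_state()['ft_force']; print(f0.round(2))
print(bot.servo_line(tp(0,21,97),speed=50,until_force=10))
for p in np.arange(.2,1.5,.2):
    r=bot.servo_line(tp(p,20.5,97),att(p),speed=70,until_force=12)
    s=bot.read_state();print(round(p,2),r,s['ee_pos'].round(1),(s['ft_force']-f0).round(2),s['clock'])
    if r: break
c=bot.read_camera('top');cv2.imwrite('pics/top1.png',cv2.resize(c['image'][225:365,135:395],None,fx=3,fy=3))
E
```

```text
False
[ 0.06 -0.73  0.31]
False
0.2 False [511.   25.1  97.2] [0.41 0.96 0.49] 5.5083
0.4 False [496.9  26.2  97.2] [0.06 0.35 0.47] 5.8583
0.6 False [482.8  24.5  97.2] [-0.34  0.79 -0.35] 6.2083
0.8 False [469.3  20.   97.2] [-0.24  0.6  -0.2 ] 6.5583
1.0 False [456.9  12.9  97.1] [-0.47  1.07 -0.65] 6.9083
1.2 False [446.1   3.6  97.1] [-0.4  -0.08 -0.69] 7.2583
1.4 False [437.5  -7.7  97.1] [-0.81  0.25 -0.18] 7.6083
```

View pics/top1.png

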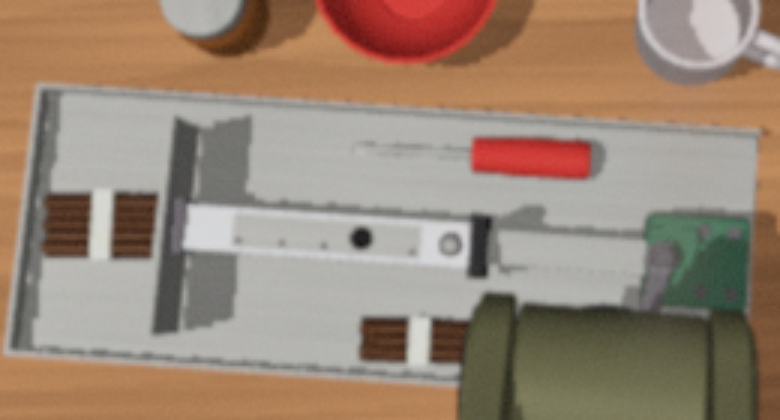

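Keeper is swung far aside (bar near (655,290) in the crop, almost square). Back off, then press the button.

```bash
python3 - <<'E'
from geo import *
from rig import bot
bot.servo_line(tp(1.4,40,97),speed=100)
bot.servo_line(tp(1.4,40,150))
b=lambda dx,z: np.r_[button+dx*u(0),z]
bot.move_to(b(1.5,140),att(0))
bot.servo_line(b(1.5,98)); bot.dwell(.2)
s=bot.read_state();c=bot.read_camera('wrist');cv2.imwrite('pics/w3.png',c['image'])
t=bot.read_camera('top');cv2.imwrite('pics/top2.png',cv2.resize(t['image'][225:385,135:395],None,fx=3,fy=3))
np.savez('w3.npz',ee=s['ee_pos'],q=s['tool_rot'],**c)
print(s['ee_pos'],s['clock'],s['ft_force'])
E
```

```text
[509.58205736  81.31584274  98.99010775] 10.5167 [ 0.55353733 -0.09078534  0.72422237]
```

View pics/w3.png

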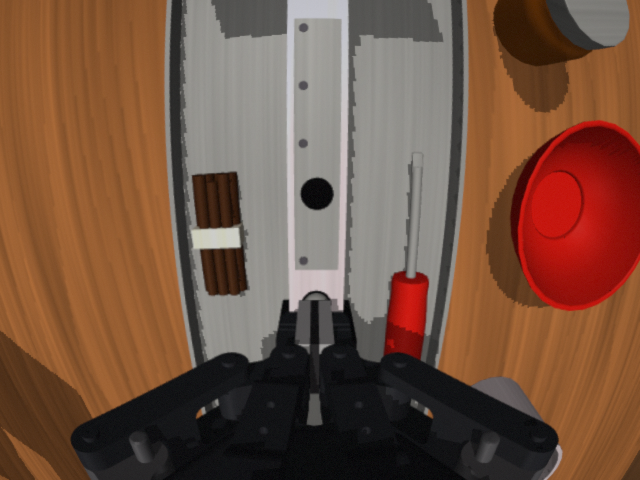

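View pics/top2.png

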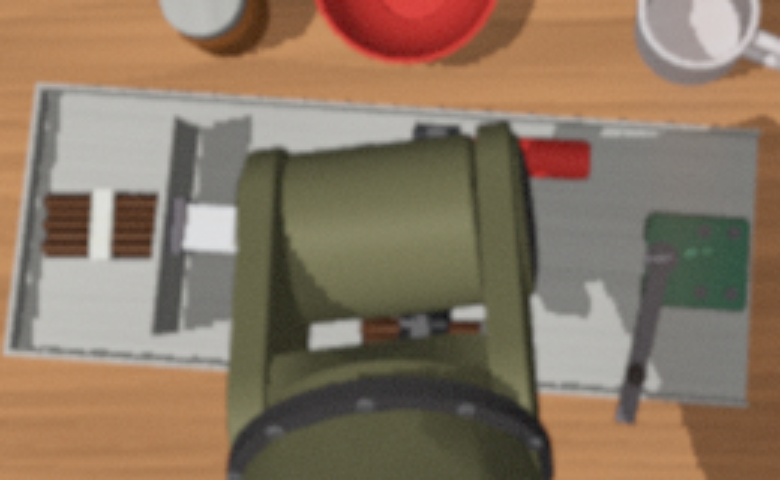

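```bash
python3 - <<'E'
from h import *
c=dict(np.load('w3.npz'));M=np.linalg.inv(c['mount'])
f=240/np.tan(np.radians(float(c['fovy']))/2)
for p in [(14.5,19,11),(-14.5,19,11),(0,19,11),(0,19,12),(0,19,-11)]:
    q=M@np.r_[p,1];q=q[:3];r=np.hypot(q[0],q[1]);t=np.arctan2(r,q[2]);print(p,c['cx']+f*t*q[0]/r,c['cy']+f*t*q[1]/r)
E
python3 - <<'E'
from geo import *
from rig import bot
b=lambda dx,z: np.r_[button+dx*u(0),z]
f0=bot.read_state()['ft_force']
for z,F in [(91,4),(84,5.5)]:
    r=bot.servo_line(b(1.5,z),speed=12,until_force=F)
    s=bot.read_state();print(z,r,s['ee_pos'].round(2),(s['ft_force']-f0).round(2),s['clock'])
    if r:break
for _ in range(5):
    bot.dwell(.05);print((bot.read_state()['ft_force']-f0).round(2))
E
```

```text
(14.5, 19, 11) 351.9819320078617 295.73514744099816
(-14.5, 19, 11) 283.8631377748134 295.7480365582889
(0, 19, 11) 317.95382108589746 295.8787968582135
(0, 19, 12) 317.9646090051253 293.75388165608007
(0, 19, -11) 317.7115263417144 339.6590845486156
91 False [509.16  81.32  91.02] [-0.55  0.22 -0.33] 11.35
84 False [509.23  81.3   84.13] [0.69 0.01 3.27] 12.0833
[0.66 0.13 3.39]
[-0.36 -0.37  3.78]
[0.17 0.22 3.32]
[ 0.12 -0.87  2.58]
[ 0.84 -0.26  2.59]
```

```bash
cat >> geo.py <<'E'
def avg(bot,n=6):
    L=[]
    for _ in range(n):
        bot.dwell(.02);L.append(bot.read_state()['ft_force'])
    return np.mean(L,0)
b=lambda dx,z: np.r_[button+dx*u(0),z]
E
python3 - <<'E'
from geo import *
from rig import bot
r=bot.servo_line(b(1.5,79.5),speed=5,until_force=4)
s=bot.read_state();print(r,s['ee_pos'].round(2),s['ft_force'].round(2),avg(bot).round(2),s['clock'])
E
```

```text
True [509.22  81.3   81.07] [-0.75 -0.34  4.59] [-0.74 -0.31  5.34] 12.9667
```

```bash
python3 - <<'E'
from geo import *
from rig import bot
bot.servo_line(b(1.5,81.3),speed=5)
f0=avg(bot);print('f0',f0.round(2))
x=1.5
for tx in (-1,-3,-6,-9):
    r=bot.servo_line(b(tx,81.3),speed=6,until_force=9)
    s=bot.read_state();p=s['ee_pos'];print(tx,r,round((p[:2]-button)@u(0),2),p[2].round(2),(s['ft_force']-f0).round(2),s['clock'])
    if r:break
E
```

```text
f0 [0.84 0.15 3.38]
-1 False -1.02 81.29 [-1.55  1.6   0.3 ] 13.9833
-3 False -3.02 81.31 [-0.98  3.09 -0.29] 14.4667
-6 False -5.78 81.27 [-1.01  5.95 -0.55] 15.1167
-9 False -9.12 81.23 [-0.26  2.51 -0.85] 15.7667
```

```bash
python3 - <<'E'
from geo import *
from rig import bot
f0=avg(bot);print('f0',f0.round(2))
for tx,v,F in ((-25,15,7),(-46,18,7),(-60,7,5.5)):
    r=bot.servo_line(b(tx,81.3),speed=v,until_force=F)
    s=bot.read_state();p=s['ee_pos'];print(tx,r,round((p[:2]-button)@u(0),2),p[2].round(2),(s['ft_force']-f0).round(2),s['clock'])
    if r:break
print(avg(bot,4).round(2))
E
```

```text
f0 [-0.39  2.83  2.21]
-25 False -25.11 81.23 [ 0.2  -1.1  -1.97] 17.0833
-46 False -46.04 81.26 [-2.11 -0.54 -2.75] 18.4
-60 True -56.31 81.32 [ 1.14 -0.83 -0.39] 19.7917
[0.48 2.44 1.59]
```

```bash
python3 - <<'E'
from geo import *
from rig import bot
f0=avg(bot,8);print('f0',f0.round(2))
r=bot.servo_line(b(-58.5,81.3),speed=4,until_force=5.5)
s=bot.read_state();p=s['ee_pos'];print(r,round((p[:2]-button)@u(0),2),p[2].round(2),(s['ft_force']-f0).round(2),avg(bot,8).round(2),s['clock'])
E
```

```text
f0 [0.8  1.89 1.56]
True -56.31 81.07 [-0.08  0.5   1.83] [0.3  1.53 3.88] 20.3
```

```bash
python3 - <<'E'
from geo import *
from rig import bot
p=bot.read_state()['ee_pos'];d=(p[:2]-button)@u(0)
bot.servo_line(b(d+2,82.5),speed=20)
bot.servo_line(b(d+4,110),speed=80)
bot.servo_line(b(d+4,160),speed=150)
bot.move_to(b(-90,220),att(0));bot.dwell(.2)
s=bot.read_state();c=bot.read_camera('wrist');cv2.imwrite('pics/w4.png',c['image'])
np.savez('w4.npz',ee=s['ee_pos'],q=s['tool_rot'],**c);print(s['clock'])
cv2.imwrite('pics/w4z.png',cv2.resize(c['image'][60:280,250:390],None,fx=3,fy=3)[:600])
E
```

```text
22.2667
```

View pics/w4.png

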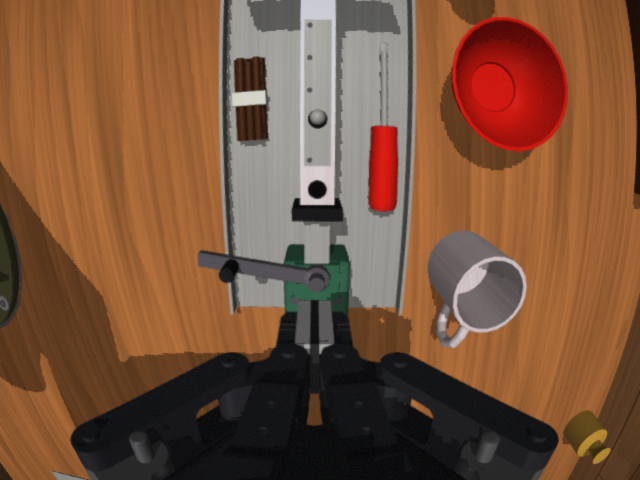

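View pics/w4z.png

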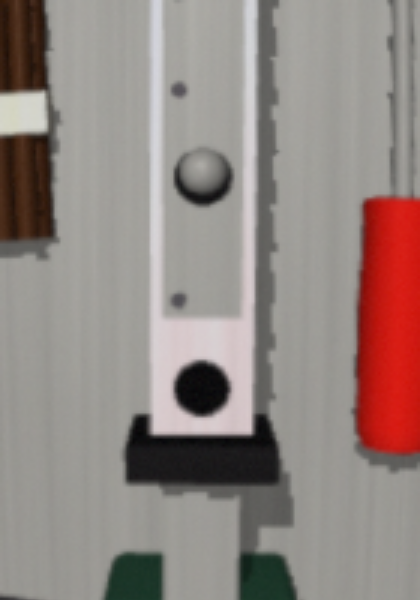

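The button at (317,118) now stands in the next hole, and the first hole at (317,189) is empty. I'll check the button's height from depth, the sleeve travel and the keeper angle.

```bash
python3 - <<'E'
from geo import *
c=dict(np.load('w4.npz'));D=c['depth'];e=(c['ee'],c['q'])
f=240/np.tan(np.radians(float(c['fovy']))/2)
def P(u_,v_):
    o,d=ray(c,u_,v_,*e); Rm=pose(c,*e)[1]; return o+d*D[v_,u_]/(d@Rm[:,2])
for n,x,y in [('btn',317,118),('btn',317,116),('strip',317,145),('sleeve',317,172),('strip',317,95),('collar',317,213)]: print(n,P(x,y).round(1))
hole=onz(c,317.3,189.3,62,*e);print('travel',(onz(c,317,118.5,67,*e)-hole)[:2]@u(0), 'collar->button', hole[:2]@u(0)-button@u(0))
pg=onz(c,229,270,93,*e)[:2];print('keeper',np.arctan2((pg-pivot)@w(0),(pg-pivot)@u(0)),np.linalg.norm(pg-pivot))
E
```

```text
btn [508.3  78.5  68.2]
btn [508.4  80.   67.4]
strip [506.6  58.4  62.2]
sleeve [504.8  38.   62. ]
strip [509.8  95.9  63.2]
collar [502.3   9.4  76.1]
travel 53.60615516267891 collar->button -55.33182892690277
keeper 1.3265888045033627 66.93389140334985
```

```bash
python3 -c "
from rig import bot
bot.finish_job()
print(bot.read_state()['clock'])"
```

```text
the job is handed in; nothing more can be done
the job is handed in; nothing more can be done
```

The rod is collapsed to its next hole, with the button up and locked there. I handed the job in at about 22 s of the 48 s allowed. The hand-in reports no verdict.

I swung the keeper aside with the closed fingers. I then pressed the button flush and pushed the collar slowly until the sleeve stopped dead.

My last checks from the wrist camera:
- **Button:** its top is at z 68.2 mm, 6 mm above the sleeve's top at 62.0 mm, so it stands fully out. The first hole is empty.
- **Sleeve travel:** 53.6 mm by hole-to-button distance, or 55.3 mm from the hole's own shift. The hole spacing measured before the push was 53.4 mm. The 1.7 mm difference is within calibration.
- **Keeper:** about 1.33 rad, nearly square to the rod.
- **Collar force:** the highest push I read was about 6 N. The dead stop itself cut out on a 5.5 N trigger, and I did not record its peak.
- **Bystanders:** none looked moved in the pictures, though I did not measure them, and the arm ended clear above the tray.

One thing disagreed. After the dead stop I tried a second push, and it stopped at once on a mostly vertical force, so it confirmed nothing on its own. I relied on the camera check instead.

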